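# Roll-test the sample canisters and lock away the crushed one

## Task

Only canisters that roll true may go on the roller mixer: lay each of the three metal canisters in turn across the upper part of the ramp and let go, so that the round ones roll down into the bay under the clear hood. Leave the one that will not roll lying untouched on the ramp for a second, then take it to the red rack and slide it in along the base plate so that it lifts the yellow catch itself and the catch drops shut behind it. Let go of it there, and leave the beaker, the flask and the wash bottle where they stand.

Things in the scene. Friction and masses are not known exactly. Their poses are not given: they have to be found in the camera images.
- can_a_mid (a point): centre of a canister. All three: aluminium with a blue cap, 130 mm long (along this point's y, 65 mm either side), 40 mm wide, about 140 g. A true one is round, 40 mm diameter; a crushed one is 40 mm wide by 30 mm high, flat side down as it lies. Each starts on its side on a grey pad 5 mm thick: centre 25 mm (round) or 20 mm (crushed) above the bench
- can_b_mid (a point): centre of the second canister, as can_a_mid. Its y is the long axis; z points up at the start and turns with a canister that rolls. The pads have 6 mm ridges near their ends that stop rolling; beside the middle they are flat, for fingers
- can_c_mid (a point): centre of the third canister, as can_a_mid
- ramp: roll-test ramp, fixed. Origin on the bench under the middle of its upper end; x points downhill. Grey deck, lane 162 mm wide between rails 14 mm above it, falls 9 degrees: 74 mm high at x = 0, 33 mm at x = 260 mm; 8 mm lip at x = 0 to 6 mm. A round canister laid across it (long axis along ramp y) and let go rolls into the bay in about 2 s; a crushed one stays put
- ramp_bay (a point): middle of the receiving bay's floor (316 mm down ramp x, 10 mm high), below the ramp's foot; bay 102 mm long (x = 265 to 367 mm), takes two canisters side by side; a clear hood (top 92 mm high, from x = 240 mm on) covers it, so canisters get in only by rolling down
- rack: hold-back rack, fixed: red base plate 5 mm thick, x = -70 to 90 mm, y = +-90 mm. Origin on the bench; a canister goes in along +x, its long axis along y, centred at y = 0, from a start with its centre at x = -56 mm or less (there it clears the catch as it is lowered). The front, and the middle above (for the gripper), are open. Pushed in past x = 46 mm it lets the catch drop; the back stops end it at x = 59 mm
- rack_pocket (a point): put-away point for the crushed canister's centre (rack x = 50 mm, y = 0, 20 mm high). Steel back stops, faces at rack x = 79 mm, y = +-45 to 77 mm, carry keeper lips (underside 51 mm, top 55 mm high, x = 55 to 85 mm, y = +-48 to 77 mm), so it must be slid in along the plate
- catch (a joint): yellow gravity catch of the rack: blade 14 mm wide at rack y = 46 to 60 mm, hinged at x = -20 mm, 62 mm high, slanting down to its tip at x = 10 mm, 24 mm high. 0 rad hanging, grows as lifted (0.3 or more by a canister slid in along +x); drops by its own light weight once the canister's rear edge is past the tip
- beaker_250_mid (a point): centre of a loose glass beaker, 99 mm diameter, 129 mm high: bystander
- conical_flask_mid (a point): centre of a loose glass conical flask, 92 mm diameter, 124 mm high: bystander
- wash_bottle_mid (a point): middle (120 mm up) of a loose white wash bottle with bent spout, 72 x 119 mm, 241 mm high: bystander
Things that resemble listed ones, but are neither listed nor needed, are in the scene too. Leave any purple look-alike of the part that bears can_c_mid alone.

How it is judged:
By the outcome, as a careful person would: the job done as asked, in the order asked, and still so for the second after the job is handed in, with the robot touching nothing.
It also fails if it takes over 72 s, if anything falls off the work surface, if the arm or the gripper's body presses on something with over 40 N, if the wrist force passes 120 N, or if a joint passes its speed limit or range.

## Robot

A 7-joint arm with a two-finger parallel gripper is mounted at the origin on a cart in front of the work surface, level with it; the furniture and walls round the work are solid. World frame = base frame: x ahead of the robot, y to its left, z up, the work surface at z = 0. Lengths are in m, angles in rad, forces in N, time in s.
With the tool pointing down it reaches from about 0.4 to 0.9 m from the base axis. Payload 5.5 kg.
Tool frame: the origin (TCP) lies at the very end of the fingers, on their centre line; the grasp point (between the pads) lies behind it (r.grasp_offset is the z of the grasp point in the tool frame, in m); z points along the fingers, y is the direction in which the jaws open and shut (so a half turn about z gives the same grasp; the last joint's range is limited). The gripper opens to 85 mm and grips with 20 to 120 N. Pads are 22 mm wide; open, the fingers measure 114 mm over their backs; the gripper's body (76 mm by 85 mm) begins 54 mm behind the grasp point. The pads swing forward as they close: fully open they stand 13 mm farther back than shut.
Start: joints at [1.45, 0.501, -0.427, 1.55, 0.221, 1.138, -0.21], TCP at [0.243, -0.603, 0.231] pointing down, gripper open.
Joint ranges: [-2.88, 2.88], [-0.31, 2.03], [-1.54, 1.56], [0.2, 2.42], [-1.41, 4.55], [0.19, 2.02], [-2.57, 2.57]. Speed limits (rad/s): [2.57, 2.57, 3.14, 3.14, 3.14, 3.14, 3.14].

## Interface

Orientations are given as a unit quaternion [w, x, y, z].
In Python, from bench import r gives the robot as it stands.
- The arm moves only by the shell command python3 -m pendant 'ROWS' [OPENING] [FORCE]. ROWS is JSON, a list of rows, each an object of numbers: "tx", "ty", "tz": the shift along the tool's x, y, z in units of 30 mm (1.0 is 30 mm); "turn": the turn about the tool's z in rad. In form: [{"tx": .., "ty": .., "tz": .., "turn": ..}, ...]. A call has 1 to 8 rows; each row shifts and turns the commanded pose from where the row before left it, along the tool's axes as they then stand; what a row does not reach is not made up. A row lasts 1/10 s, in which the tool goes at most 50 mm and 8.59 degrees, less where a joint would pass 70% of its speed; a pose out of reach is approached as far as the arm can. A call is refused whole if a number of a shift passes 1 or a number of a turn 0.15, either way. A call with a gripper value outside its range is refused whole. OPENING is the closure in counts, from 0 (fully open) to 255 (shut), set as the call begins (- or left out, the last holds). The fingers move at their own pace and stop on an object; FORCE is the grip in N (left out, the last holds). Time passes only in rows, so rows that do not move let the fingers close. It gives the time, the measured TCP pose, the force and the opening at its end, in the units of the state.
- r.read_state(): the state, without advancing time (a new reading comes with each control period).
- r.read_camera(name): name is "side" or "top"; returns the picture (400x640x3 uint8, red, green, blue); there is no depth.
- r.calibration(name): a dict with "fx", "fy", "cx", "cy" (pixels), "position" and "attitude" of the camera in the world. Camera axes: x right, y up, looking along -z (the intrinsics and any distortion apply to the point x, -y, -z); pixel columns grow to the right and rows downward; lengths in m; the calibration is good to about 2 mm. A picture is of the moment at which its call begins. calibration takes no time and is no camera call.
- r.finish_job(): hands the job in, once; it reports no verdict.
Trained networks look in the newest picture that a camera, given by its name, has taken for a name from the list of things; names that differ only in an ending like _2 or _b are one class to them, and where a whole thing is asked for, a point or a joint stands for the part that bears it (a point fixed in the world has none). Each returns a list of dicts, best first, with "conf" (0 to 1); they miss things now and then, are a little off and sometimes report something else, mostly with a low value. They report only what shows in the picture. A call takes as long as a camera call. They do not tell look-alikes from the thing itself.
- r.outline_of(camera, target): "mask" (400x640 bool, what is visible of it) and "xy" ([column, row] in pixels, amid what is visible of it).
The state is a dict: "time_s": time; "q": joint angles; "dq": joint speeds; "joint_efforts": joint torques, N m; "tcp_pos": TCP position; "tool_rot": TCP orientation; "wrist_force": force on the tool from outside, world axes, zero at the start; "torque": the same for the moment, N m; "gripper_width": opening from 0.0 (shut) to 1.0 (fully open).
Only numpy, scipy, OpenCV 4.12 (cv2) and the standard library are available. Lean on these libraries where they do the work, as an engineer would, in place of code of your own. Each camera call takes 0.05 s, during which the arm holds its last target. There are 200 camera calls.

## Working session

There is one attempt and no reset: what is moved stays moved. The work goes in short steps, Python scripts to look and compute and a shell command to move; the robot and the scene stay as the last step left them, time stands still between calls to the robot, and variables do not carry over. Pictures are saved under pics/ and viewed, about 8 in all and at most 12, crops included, and the job is handed in when it is done.

```bash
ls; mkdir -p pics
python3 - <<'E'
from bench import r
import cv2,numpy as np
s=r.read_state(); print(s['time_s'],s['tcp_pos'],s['tool_rot'],r.grasp_offset)
for c in('top','side'):
    im=r.read_camera(c); cv2.imwrite(f'pics/{c}0.png',im[:,:,::-1]); print(c,r.calibration(c))
    for n in('can_a_mid','ramp','rack','catch','beaker_250_mid','conical_flask_mid','wash_bottle_mid'):
        for d in r.outline_of(c,n): print(n,round(d['conf'],2),np.round(d['xy']),d['mask'].sum())
a=cv2.imread('pics/top0.png');b=cv2.imread('pics/side0.png')
E
```

```text
pics
0.0 [ 0.24308787 -0.60207036  0.23023975] [-9.82972443e-04  9.81637871e-01  1.90751409e-01 -1.52665821e-04] -0.0187
top {'fx': 411.61821881144067, 'fy': 411.61821881144067, 'cx': 318.18755575437245, 'cy': 197.05362656603614, 'position': array([0.3779424 , 0.02075349, 1.43490019]), 'attitude': array([ 0.70583974,  0.04667819, -0.04961564, -0.70508844])}
can_a_mid 0.72 [422. 198.] 398
ramp 0.57 [324. 169.] 5825
ramp 0.3 [415. 255.] 442
rack 0.86 [242. 251.] 2477
rack 0.19 [327. 172.] 5875
catch 0.64 [227. 255.] 49
beaker_250_mid 0.74 [321. 253.] 767
beaker_250_mid 0.19 [417. 255.] 428
conical_flask_mid 0.94 [172. 217.] 622
wash_bottle_mid 0.62 [474. 228.] 693
side {'fx': 427.32520253478265, 'fy': 427.32520253478265, 'cx': 312.723577579462, 'cy': 200.77659329850175, 'position': array([0.04396833, 1.44909071, 0.99075639]), 'attitude': array([-0.14521799, -0.09076409,  0.48589719,  0.85707499])}
can_a_mid 0.68 [356. 207.] 873
can_a_mid 0.63 [336. 176.] 203
ramp 0.7 [290. 202.] 3066
rack 0.77 [330. 260.] 1467
beaker_250_mid 0.58 [355. 207.] 843
conical_flask_mid 0.66 [334. 259.] 1506
wash_bottle_mid 0.76 [368. 154.] 515
```

View pics/top0.png

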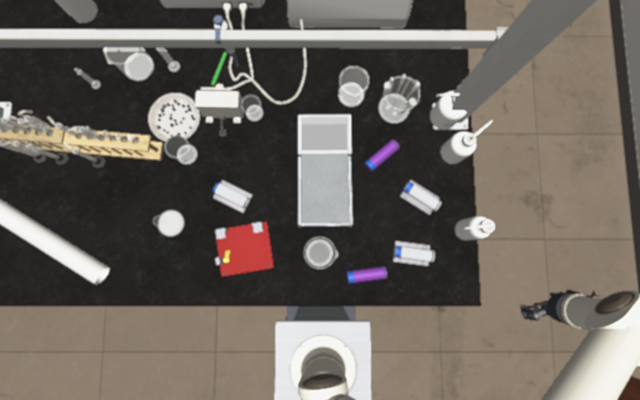

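View pics/side0.png

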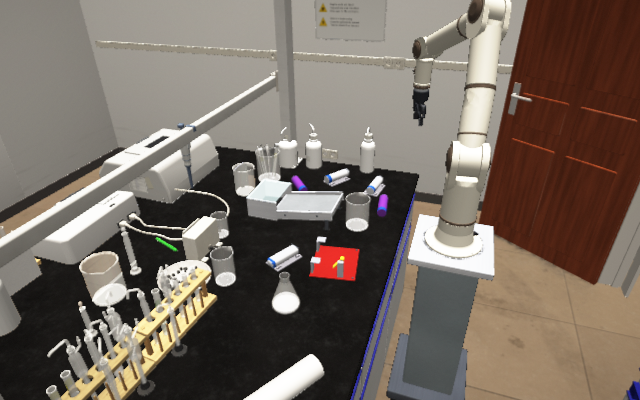

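The top view shows candidate cans at (232,196), (421,197) and (413,254), all silver with a blue cap on a pad. The purple look-alikes at (382,154) and (367,275) are to be left alone. The ramp is at (325,170) with its hood and bay on the far side, and the rack is at (245,250) with the yellow catch at (227,257). Next I'll measure in an enlarged crop.

```bash
cat > h.py <<'E'
import numpy as np,cv2
from scipy.spatial.transform import Rotation as R
from bench import r
def cam(c):
    k=r.calibration(c); q=k['attitude']; return k,R.from_quat([q[1],q[2],q[3],q[0]]).as_matrix()
def p2w(c,u,v,z):
    k,M=cam(c); d=M@np.array([(u-k['cx'])/k['fx'],-(v-k['cy'])/k['fy'],-1]); p=k['position']
    return p+d*(z-p[2])/d[2]
def w2p(c,P):
    k,M=cam(c); q=(np.atleast_2d(P)-k['position'])@M
    return np.c_[k['cx']+k['fx']*q[:,0]/-q[:,2],k['cy']-k['fy']*q[:,1]/-q[:,2]]
def yaw():
    q=r.read_state()['tool_rot']; x=R.from_quat([q[1],q[2],q[3],q[0]]).as_matrix()[:,0]; return np.arctan2(x[1],x[0])
def go(x,y,z,psi=None):
    """shift (units 30mm) at CURRENT yaw and turn needed to bring TCP to x,y,z, jaw yaw psi"""
    s=r.read_state(); a=yaw(); d=np.array([x,y,z])-s['tcp_pos']
    X=np.array([np.cos(a),np.sin(a)]);Y=np.array([np.sin(a),-np.cos(a)])
    t=0 if psi is None else -((psi-a+np.pi/2)%np.pi-np.pi/2)
    print('t',round(s['time_s'],2),'tcp',np.round(s['tcp_pos'],4),'yaw',round(a,3),'need tx %.2f ty %.2f tz %.2f turn %.3f'%(d[:2]@X/.03,d[:2]@Y/.03,-d[2]/.03,t),'w',round(s['gripper_width'],3),'F',np.round(s['wrist_force'],1))
E
python3 - <<'E'
from h import *
a=cv2.imread('pics/top0.png')
hsv=cv2.cvtColor(a,cv2.COLOR_BGR2HSV)
def blobs(m,off=2):
    n,l,st,ce=cv2.connectedComponentsWithStats(m.astype(np.uint8)); 
    return [(st[i,4],ce[i],cv2.minAreaRect(np.argwhere(l==i)[:,::-1].astype(np.float32))) for i in range(1,n) if st[i,4]>off]
H,S,V=cv2.split(hsv)
print('blue');[print(s,np.round(c,1),np.round(p2w('top',*c,.024),3)) for s,c,_ in blobs((H>100)&(H<122)&(S>110)&(V>60),5)]
print('red')
for s,c,rc in blobs(((H<6)|(H>174))&(S>150),300): 
    print(s,[np.round(p2w('top',*p,.005),3).tolist() for p in cv2.boxPoints(rc)])
print('yellow');[print(s,np.round(c,1),np.round(p2w('top',*c,.045),3)) for s,c,_ in blobs((H>20)&(H<35)&(S>120)&(V>90),5)]
cv2.imwrite('pics/top0c.png',cv2.resize(a[110:290,205:465],None,fx=3,fy=3,interpolation=cv2.INTER_CUBIC))
b=cv2.imread('pics/side0.png')
cr=[cv2.resize(b[160:200,315:395],None,fx=8,fy=8,interpolation=cv2.INTER_CUBIC),cv2.resize(b[235:275,250:330],None,fx=6.4*1.25,fy=8,interpolation=cv2.INTER_CUBIC)]
cv2.imwrite('pics/side0c.png',np.vstack(cr)[:600*2])
cv2.imwrite('pics/side0c.png',cv2.resize(np.vstack(cr),(600,600)))
for n,p in(('base',(0,0,0)),):print(w2p('top',p))
E
```

```text
blue
73 [370.2 164.7] [ 0.686 -0.167  0.024]
32 [214.6 186.7] [0.607 0.374 0.024]
45 [408.1 187.3] [ 0.606 -0.297  0.024]
45 [398.  251.4] [ 0.385 -0.257  0.024]
87 [350.  276.6] [ 0.301 -0.092  0.024]
red
2154 [[0.46, 0.381, 0.005], [0.491, 0.193, 0.005], [0.329, 0.163, 0.005], [0.299, 0.348, 0.005]]
yellow
43 [226.5 256.5] [0.368 0.321 0.045]
[[322.51568854 368.0948751 ]]
```

View pics/top0c.png

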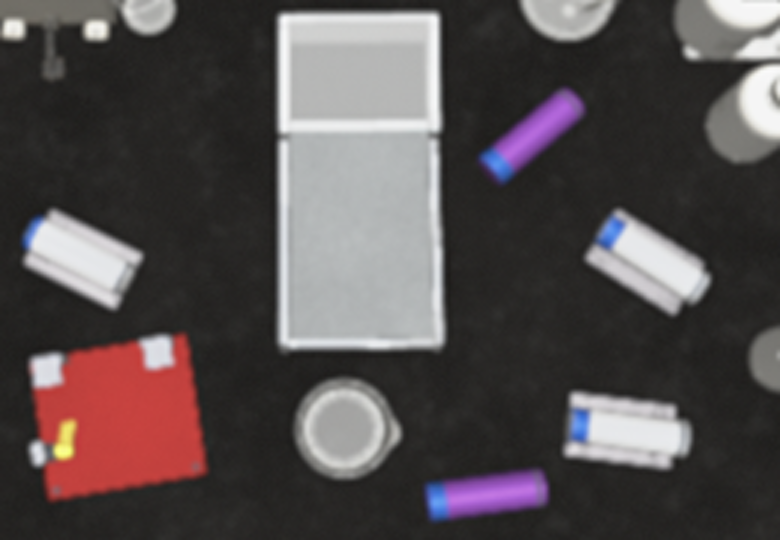

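View pics/side0c.png

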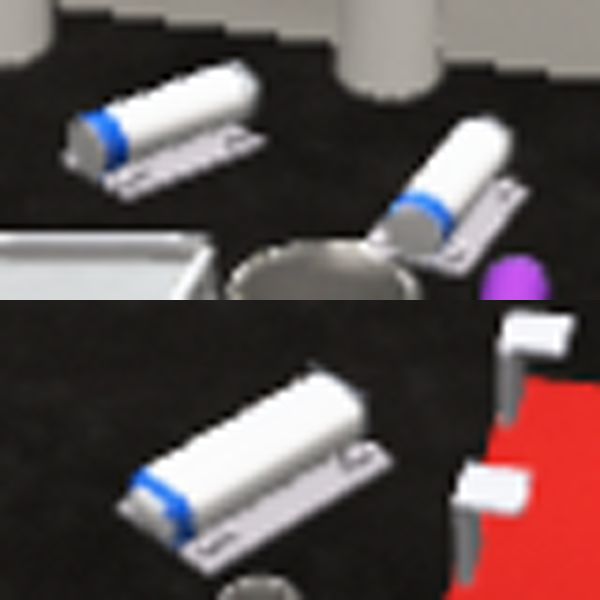

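The side crop shows round end faces at (90,150) and (415,225), which are the two cans on the right. The left can's end at (160,515) is clearly flatter, so it's probably the crushed one and I'll do it last. The top crop confirms the layout and the purple look-alikes. Next I'll refine the poses numerically.

Run:
```python
from h import *
from scipy.optimize import minimize,least_squares
a=cv2.imread('pics/top0.png'); f=a.astype(float)
hsv=cv2.cvtColor(a,cv2.COLOR_BGR2HSV);H,S,V=cv2.split(hsv)
def c2f(u,v): return u/3+205-1/3,v/3+110-1/3
# cans: bright/blue response vs outside, rectangle model at centre height
blue=((H>100)&(H<122)&(S>110)).astype(float)
resp=np.clip((V.astype(float)-205)/30,0,1); resp=np.maximum(resp,blue); resp=cv2.GaussianBlur(resp,(0,0),.7)
U,W=np.meshgrid(np.linspace(-.08,.08,33),np.linspace(-.036,.036,19))
def score(p,zc):
    e=np.array([np.cos(p[2]),np.sin(p[2])]);n=np.array([-e[1],e[0]])
    P=np.c_[p[0]+U.ravel()*e[0]+W.ravel()*n[0],p[1]+U.ravel()*e[1]+W.ravel()*n[1],np.full(U.size,zc)]
    uv=w2p('top',P).astype(np.float32)
    s=cv2.remap(resp.astype(np.float32),uv[:,0].reshape(U.shape),uv[:,1].reshape(U.shape),cv2.INTER_LINEAR)
    ins=(abs(U)<.065)&(abs(W)<.020); return -(s[ins].mean()-s[~ins].mean())
for n,e0,e1,zc in(('B',(570,425),(690,438),.028),('A',(602,230),(706,290),.028),('C',(30,232),(133,278),.022)):
    w0,w1=p2w('top',*c2f(*e0),zc),p2w('top',*c2f(*e1),zc); d=w0-w1
    g=[*(w0+w1)[:2]/2,np.arctan2(d[1],d[0])]
    m=minimize(score,g,args=(zc,),method='Nelder-Mead',options=dict(initial_simplex=np.array([g]*4)+np.array([[0,0,0],[.01,0,0],[0,.01,0],[0,0,.1]])))
    print(n,'hand',np.round(g,3),'len',round(np.linalg.norm(d),3),'fit',np.round(m.x,3),round(-m.fun,2))
# ramp
px=[(279,348),(443,347),(278,132),(441,132),(278,13),(441,12)]; z=[.088,.088,.092,.092,.092,.092]
q=[p2w('top',*c2f(*p),zz) for p,zz in zip(px,z)]; print('ramp',np.round(q,3).tolist())
# rack
rp=[(50,498),(206,470),(186,335),(33,358)]; rr=np.array([p2w('top',*c2f(*p),.005) for p in rp])
mod=np.array([(-.07,.09),(-.07,-.09),(.09,-.09),(.09,.09)])
fn=lambda p:np.ravel(mod@np.array([[np.cos(p[2]),np.sin(p[2])],[-np.sin(p[2]),np.cos(p[2])]])+p[:2]-rr[:,:2])
s=least_squares(fn,[.39,.27,.1]);print('rack',np.round(s.x,3),'res',np.round(s.fun,3))
for n,zz in(('beaker_250_mid',.065),('wash_bottle_mid',.12),('conical_flask_mid',.06)):
    d=r.outline_of('top',n)[0];print(n,np.round(p2w('top',*d['xy'],zz),3))
p=s.x; Rm=np.array([[np.cos(p[2]),-np.sin(p[2])],[np.sin(p[2]),np.cos(p[2])]])
print('catch pred',w2p('top',[*(Rm@[-.005,.053]+p[:2]),.045]))
```

```text
B hand [ 0.378 -0.312  1.464] len 0.136 fit [ 0.377 -0.31   1.437] 0.61
A hand [ 0.574 -0.346  1.036] len 0.137 fit [ 0.576 -0.343  1.02 ] 0.65
C hand [0.58  0.314 1.153] len 0.132 fit [0.581 0.323 1.128] 0.63
ramp [[0.468, 0.082, 0.088], [0.469, -0.097, 0.088], [0.708, 0.085, 0.092], [0.709, -0.097, 0.092], [0.846, 0.086, 0.092], [0.847, -0.098, 0.092]]
rack [0.387 0.268 0.162] res [ 0.001  0.    -0.002 -0.001  0.002 -0.    -0.     0.001]
beaker_250_mid [0.381 0.007 0.065]
wash_bottle_mid [ 0.459 -0.484  0.12 ]
conical_flask_mid [0.498 0.503 0.06 ]
catch pred [[227.07009645 254.77124958]]
```

```bash
python3 -m pendant '[{"turn":-0.132},{"turn":-0.132},{"turn":-0.132},{"turn":-0.132},{"turn":-0.132},{"turn":-0.132},{"turn":-0.132},{"turn":-0.13}]' 0 40
python3 -c "
from h import *
go(.377,-.310,.12,1.437); print(np.round(r.read_state()['q'],2))"
```

```text
t 0.95 tcp [ 0.2434 -0.6027  0.2313] yaw 0.384 need tx 7.78 ty -7.38 tz 3.71 turn -1.053 w 1.002 F [ 0.  -1.   0.1]
[ 1.45  0.5  -0.43  1.55  0.22  1.14 -0.21]invalid input at $[0]: expected keys tx, ty, tz, turn
```

All four keys are required in each row, so I'm re-sending it with all of them.

```bash
python3 -m pendant '[{"tx":0,"ty":0,"tz":0,"turn":-0.132},{"tx":0,"ty":0,"tz":0,"turn":-0.132},{"tx":0,"ty":0,"tz":0,"turn":-0.132},{"tx":0,"ty":0,"tz":0,"turn":-0.132},{"tx":0,"ty":0,"tz":0,"turn":-0.132},{"tx":0,"ty":0,"tz":0,"turn":-0.132},{"tx":0,"ty":0,"tz":0,"turn":-0.132},{"tx":0,"ty":0,"tz":0,"turn":-0.13}]' 0 40
python3 -c "
from h import *
go(.377,-.310,.12,1.437); print(np.round(r.read_state()['q'],2))"
```

```text
time_s: 1.75
tcp_pos: [0.2433, -0.6028, 0.2313]
tool_rot: [0.0, 0.751, 0.661, -0.0]
wrist_force: [-0.4, 0.1, 0.1]
gripper_width: 1.001
t 1.75 tcp [ 0.2433 -0.6028  0.2313] yaw 1.443 need tx 10.25 ty 3.18 tz 3.71 turn 0.006 w 1.001 F [-0.4  0.1  0.1]
[ 1.6   0.55 -0.65  1.54  0.35  1.17  0.75]
```

```bash
python3 -m pendant '[{"tx":1,"ty":0,"tz":0,"turn":0},{"tx":1,"ty":0,"tz":0,"turn":0},{"tx":1,"ty":0,"tz":0,"turn":0},{"tx":1,"ty":0.4,"tz":0,"turn":0},{"tx":1,"ty":0.4,"tz":0,"turn":0},{"tx":1,"ty":0.4,"tz":0,"turn":0},{"tx":1,"ty":0.4,"tz":0,"turn":0},{"tx":1,"ty":0.4,"tz":0.5,"turn":0}]'
python3 -m pendant '[{"tx":1,"ty":0.4,"tz":0.9,"turn":0},{"tx":1,"ty":0.4,"tz":0.9,"turn":0},{"tx":0.25,"ty":0.4,"tz":1,"turn":0},{"tx":0,"ty":0,"tz":0.4,"turn":0},{"tx":0,"ty":0,"tz":0,"turn":0}]'
python3 -c "
from h import *
go(.377,-.310,.008,1.437); print(np.round(r.read_state()['q'],2))
cv2.imwrite('pics/t1.png',cv2.resize(r.read_camera('top')[180:300,330:490,::-1],None,fx=4,fy=4))"
```

```text
time_s: 2.55
tcp_pos: [0.3364, -0.3728, 0.218]
tool_rot: [0.002, 0.753, 0.658, -0.0]
wrist_force: [-0.0, 0.1, 0.2]
gripper_width: 0.999
time_s: 3.05
tcp_pos: [0.3782, -0.31, 0.1189]
tool_rot: [-0.002, 0.752, 0.659, -0.0]
wrist_force: [-0.7, -0.5, 0.7]
gripper_width: 1.002
t 3.05 tcp [ 0.3782 -0.31    0.1189] yaw 1.439 need tx -0.01 ty -0.04 tz 3.70 turn 0.002 w 1.002 F [-0.7 -0.5  0.7]
[ 1.24  0.44 -0.73  2.03  0.4   0.82  0.15]
```

View pics/t1.png

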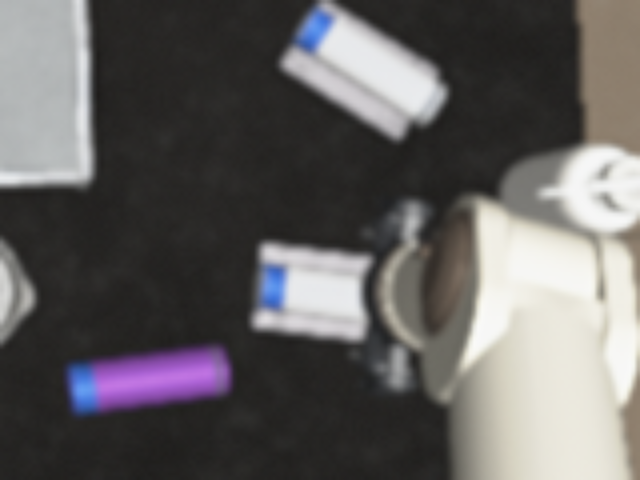

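The open jaws straddle can B, with the finger tips near crop (400,215) and (395,370), and the angle matches. Going down and gripping.

```bash
python3 -m pendant '[{"tx":0,"ty":0,"tz":1,"turn":0},{"tx":0,"ty":0,"tz":1,"turn":0},{"tx":0,"ty":0,"tz":1,"turn":0},{"tx":0,"ty":0,"tz":0.5,"turn":0},{"tx":0,"ty":0,"tz":0.2,"turn":0},{"tx":0,"ty":0,"tz":0,"turn":0}]'
python3 -m pendant '[{"tx":0,"ty":0,"tz":0,"turn":0},{"tx":0,"ty":0,"tz":0,"turn":0},{"tx":0,"ty":0,"tz":0,"turn":0},{"tx":0,"ty":0,"tz":0,"turn":0},{"tx":0,"ty":0,"tz":0,"turn":0},{"tx":0,"ty":0,"tz":0,"turn":0},{"tx":0,"ty":0,"tz":0,"turn":0},{"tx":0,"ty":0,"tz":0,"turn":0}]' 255 40
python3 -m pendant '[{"tx":0,"ty":0,"tz":-1,"turn":0},{"tx":0,"ty":0,"tz":-1,"turn":0},{"tx":0,"ty":0,"tz":-1,"turn":0},{"tx":0,"ty":0,"tz":-1,"turn":0},{"tx":0,"ty":0,"tz":-1,"turn":0},{"tx":0,"ty":0,"tz":-1,"turn":0},{"tx":0,"ty":0,"tz":0,"turn":-0.134}]'
python3 -c "
from h import *
go(.520,-.0065,.19,1.5708); print(np.round(r.read_state()['q'],2))"
```

```text
time_s: 3.7
tcp_pos: [0.3795, -0.3113, 0.0097]
tool_rot: [0.0, 0.753, 0.658, -0.0]
wrist_force: [-0.1, -0.5, 0.2]
gripper_width: 1.005
time_s: 4.5
tcp_pos: [0.3796, -0.3112, 0.0103]
tool_rot: [0.001, 0.753, 0.659, -0.0]
wrist_force: [-1.6, 0.6, 5.8]
gripper_width: 0.452
time_s: 5.2
tcp_pos: [0.3815, -0.312, 0.1934]
tool_rot: [0.004, 0.706, 0.708, -0.001]
wrist_force: [0.7, -0.4, -2.1]
gripper_width: 0.454
t 5.2 tcp [ 0.3815 -0.312   0.1934] yaw 1.574 need tx 10.17 ty 4.65 tz 0.11 turn 0.003 w 0.454 F [ 0.7 -0.4 -2.1]
[ 1.34  0.33 -0.83  1.97  0.31  0.96  0.36]
```

```bash
python3 -m pendant '[{"tx":1,"ty":0.6,"tz":0,"turn":0},{"tx":1,"ty":0.6,"tz":0,"turn":0},{"tx":1,"ty":0.6,"tz":0,"turn":0},{"tx":1,"ty":0.6,"tz":0,"turn":0},{"tx":1,"ty":0.6,"tz":0,"turn":0},{"tx":1,"ty":0.6,"tz":0,"turn":0},{"tx":1,"ty":0.6,"tz":0,"turn":0},{"tx":1,"ty":0.45,"tz":0,"turn":0}]'
python3 -m pendant '[{"tx":1,"ty":0,"tz":0.5,"turn":0},{"tx":1,"ty":0,"tz":1,"turn":0},{"tx":0.17,"ty":0,"tz":1,"turn":0},{"tx":0,"ty":0,"tz":0.7,"turn":0},{"tx":0,"ty":0,"tz":0,"turn":0}]'
python3 -c "
from h import *
go(.520,-.0065,.073,1.5708); print(np.round(r.read_state()['q'],2))"
```

```text
time_s: 6.0
tcp_pos: [0.5192, -0.0692, 0.1895]
tool_rot: [0.0, 0.707, 0.707, 0.0]
wrist_force: [0.0, -0.4, -2.1]
gripper_width: 0.451
time_s: 6.5
tcp_pos: [0.5157, -0.0051, 0.0908]
tool_rot: [-0.002, 0.706, 0.708, -0.002]
wrist_force: [-0.9, -0.3, -1.5]
gripper_width: 0.453
t 6.5 tcp [ 0.5157 -0.0051  0.0908] yaw 1.573 need tx -0.05 ty 0.14 tz 0.59 turn 0.002 w 0.453 F [-0.9 -0.3 -1.5]
[ 0.58  0.56 -0.78  1.98  0.53  0.82 -0.5 ]
```

```bash
python3 -m pendant '[{"tx":0,"ty":0.15,"tz":0.4,"turn":0},{"tx":0,"ty":0,"tz":0.2,"turn":0},{"tx":0,"ty":0,"tz":0,"turn":0},{"tx":0,"ty":0,"tz":0,"turn":0}]'
python3 -c "
from h import *
go(.520,-.0065,.073,1.5708);cv2.imwrite('pics/s2.png',cv2.resize(r.read_camera('side')[150:270,210:370,::-1],None,fx=4,fy=4))"
```

```text
time_s: 6.9
tcp_pos: [0.5234, -0.0057, 0.0758]
tool_rot: [0.0, 0.707, 0.707, 0.0]
wrist_force: [-0.4, 0.1, -2.4]
gripper_width: 0.455
t 6.9 tcp [ 0.5234 -0.0057  0.0758] yaw 1.571 need tx -0.03 ty -0.11 tz 0.09 turn 0.000 w 0.455 F [-0.4  0.1 -2.4]
```

View pics/s2.png

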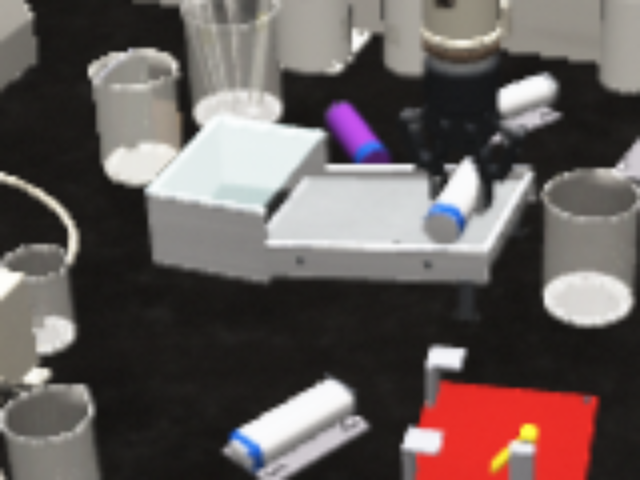

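The can is held across the upper deck between the rails, with its cap at crop (445,220), about 5 mm above the deck. Lowering and letting go.

```bash
python3 -m pendant '[{"tx":0,"ty":0,"tz":0.15,"turn":0},{"tx":0,"ty":0,"tz":0,"turn":0},{"tx":0,"ty":0,"tz":0,"turn":0}]'
python3 -m pendant '[{"tx":0,"ty":0,"tz":0,"turn":0},{"tx":0,"ty":0,"tz":0,"turn":0},{"tx":0,"ty":0,"tz":0,"turn":0},{"tx":0,"ty":0,"tz":0,"turn":0},{"tx":0,"ty":0,"tz":-0.5,"turn":0},{"tx":0,"ty":0,"tz":-1,"turn":0},{"tx":0,"ty":0,"tz":-1,"turn":0},{"tx":0,"ty":0,"tz":-1,"turn":0}]' 0
python3 -c "
from h import *
a=r.read_camera('side')[140:260,210:370,::-1]
go(.576,-.343,.12,1.02)
cv2.imwrite('pics/s3.png',cv2.resize(a,None,fx=4,fy=4))"
```

```text
time_s: 7.25
tcp_pos: [0.5239, -0.0055, 0.0713]
tool_rot: [0.001, 0.707, 0.707, 0.001]
wrist_force: [1.9, 0.3, 1.1]
gripper_width: 0.452
time_s: 8.05
tcp_pos: [0.5227, -0.005, 0.1777]
tool_rot: [-0.0, 0.707, 0.708, -0.0]
wrist_force: [-0.7, -0.6, -0.2]
gripper_width: 0.998
t 8.1 tcp [ 0.5257 -0.0044  0.1824] yaw 1.573 need tx -11.29 ty 1.65 tz 2.08 turn 0.553 w 1.001 F [1.9 1.  3. ]
```

View pics/s3.png

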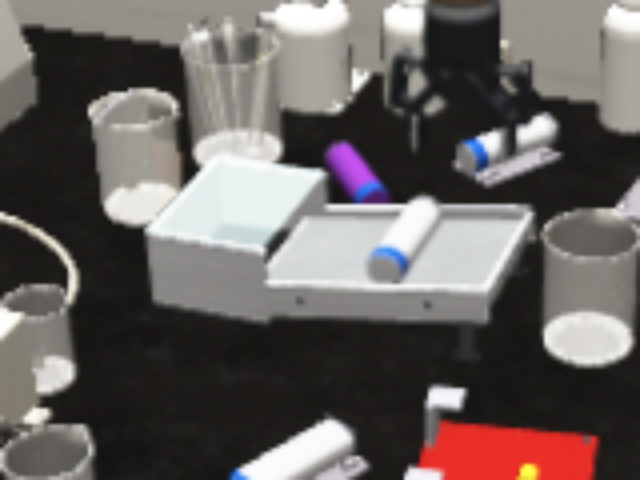

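The can is rolling, now mid-ramp with its cap at (390,262). On to can A.

```bash
python3 -m pendant '[{"tx":-1,"ty":0.2,"tz":0,"turn":0},{"tx":-1,"ty":0.2,"tz":0,"turn":0},{"tx":-1,"ty":0.2,"tz":0,"turn":0},{"tx":-1,"ty":0.2,"tz":0,"turn":0},{"tx":-1,"ty":0.2,"tz":0,"turn":0},{"tx":-1,"ty":0.2,"tz":0,"turn":0},{"tx":-1,"ty":0.2,"tz":0,"turn":0},{"tx":-1,"ty":0.2,"tz":0,"turn":0}]'
python3 -m pendant '[{"tx":-1,"ty":0,"tz":0,"turn":0},{"tx":-1,"ty":0,"tz":0,"turn":0},{"tx":-1,"ty":0,"tz":0,"turn":0},{"tx":-0.3,"ty":0,"tz":0.5,"turn":0.138},{"tx":0,"ty":0,"tz":0.5,"turn":0.138},{"tx":0,"ty":0,"tz":0.5,"turn":0.138},{"tx":0,"ty":0,"tz":0.5,"turn":0.138},{"tx":0,"ty":0,"tz":0,"turn":0}]'
python3 -c "
from h import *
a=r.read_camera('top')[100:280,200:480,::-1]
go(.576,-.343,.008,1.02);print(np.round(r.read_state()['q'],2))
cv2.imwrite('pics/t4.png',cv2.resize(a,None,fx=2.8,fy=2.8))"
```

```text
time_s: 8.9
tcp_pos: [0.5713, -0.2464, 0.1768]
tool_rot: [0.0, 0.707, 0.708, 0.0]
wrist_force: [0.2, -0.6, 0.3]
gripper_width: 0.998
time_s: 9.7
tcp_pos: [0.5699, -0.3435, 0.1144]
tool_rot: [-0.002, 0.873, 0.488, -0.001]
wrist_force: [-0.5, -0.4, -0.6]
gripper_width: 0.994
t 9.75 tcp [ 0.5707 -0.3438  0.1156] yaw 1.023 need tx 0.11 ty 0.14 tz 3.59 turn 0.003 w 1.001 F [-0.1  0.3 -0.3]
[ 0.91  0.7  -0.6   1.59  0.45  1.   -0.37]
```

View pics/t4.png

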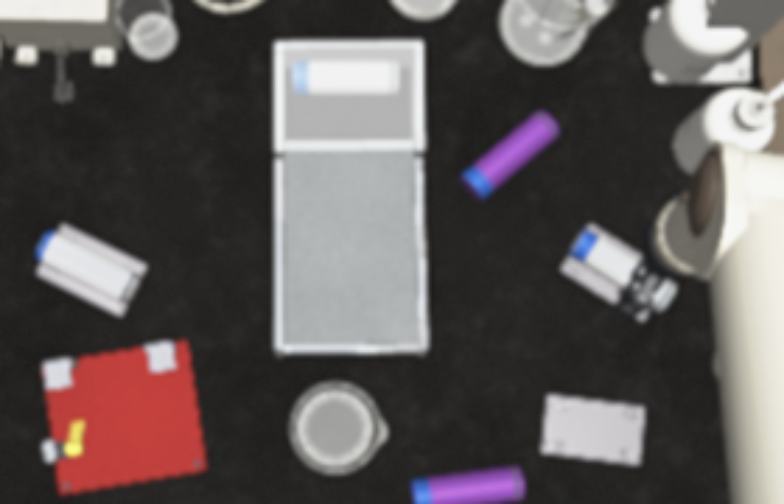

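The first can is in the bay at (345,77), and the jaws are over can A at (620,270). The forearm passes above the wash bottle, so I'll check the clearance before lowering.

```bash
python3 -c "
from h import *
a=r.read_camera('side')[60:220,260:480,::-1]
cv2.imwrite('pics/s5.png',cv2.resize(a,None,fx=3.5,fy=3.5))"
```

```text
(no output)
```

View pics/s5.png

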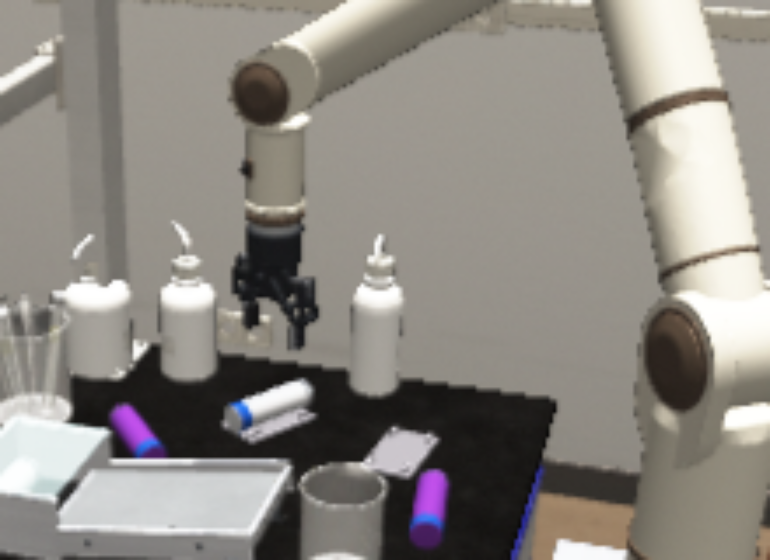

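The forearm, at around (330,80), is well above the bottle top at (380,240), so it's safe to go down.

```bash
python3 -m pendant '[{"tx":0.1,"ty":0.14,"tz":1,"turn":0},{"tx":0,"ty":0,"tz":1,"turn":0},{"tx":0,"ty":0,"tz":1,"turn":0},{"tx":0,"ty":0,"tz":0.4,"turn":0},{"tx":0,"ty":0,"tz":0.15,"turn":0},{"tx":0,"ty":0,"tz":0,"turn":0}]'
python3 -m pendant '[{"tx":0,"ty":0,"tz":0,"turn":0},{"tx":0,"ty":0,"tz":0,"turn":0},{"tx":0,"ty":0,"tz":0,"turn":0},{"tx":0,"ty":0,"tz":0,"turn":0},{"tx":0,"ty":0,"tz":0,"turn":0},{"tx":0,"ty":0,"tz":0,"turn":0},{"tx":0,"ty":0,"tz":0,"turn":0},{"tx":0,"ty":0,"tz":0,"turn":0}]' 255 40
python3 -m pendant '[{"tx":0,"ty":0,"tz":-1,"turn":0},{"tx":0,"ty":0,"tz":-1,"turn":0},{"tx":0,"ty":0,"tz":-1,"turn":0},{"tx":0,"ty":0,"tz":-1,"turn":-0.138},{"tx":0,"ty":0,"tz":-1,"turn":-0.138},{"tx":0,"ty":0,"tz":-1,"turn":-0.138},{"tx":0,"ty":0,"tz":0,"turn":-0.138},{"tx":0,"ty":0,"tz":0,"turn":0}]'
python3 -c "
from h import *
go(.520,-.0065,.19,1.5708)"
```

```text
time_s: 10.4
tcp_pos: [0.5772, -0.3441, 0.0101]
tool_rot: [0.0, 0.873, 0.488, 0.0]
wrist_force: [0.2, -0.8, -0.0]
gripper_width: 0.996
time_s: 11.2
tcp_pos: [0.577, -0.3444, 0.0106]
tool_rot: [0.001, 0.873, 0.488, 0.0]
wrist_force: [-1.6, 0.5, 6.6]
gripper_width: 0.455
time_s: 12.0
tcp_pos: [0.5767, -0.3443, 0.1903]
tool_rot: [0.001, 0.706, 0.708, 0.0]
wrist_force: [-0.3, -0.1, -1.5]
gripper_width: 0.455
t 12.0 tcp [ 0.5767 -0.3443  0.1903] yaw 1.573 need tx 11.26 ty -1.87 tz 0.01 turn 0.002 w 0.455 F [-0.3 -0.1 -1.5]
```

Gripped. Carrying it to the ramp.

```bash
python3 -m pendant '[{"tx":1,"ty":-0.2,"tz":0,"turn":0},{"tx":1,"ty":-0.2,"tz":0,"turn":0},{"tx":1,"ty":-0.2,"tz":0,"turn":0},{"tx":1,"ty":-0.2,"tz":0,"turn":0},{"tx":1,"ty":-0.2,"tz":0,"turn":0},{"tx":1,"ty":-0.2,"tz":0,"turn":0},{"tx":1,"ty":-0.2,"tz":0,"turn":0},{"tx":1,"ty":-0.2,"tz":0,"turn":0}]'
python3 -m pendant '[{"tx":1,"ty":-0.2,"tz":0,"turn":0},{"tx":1,"ty":0,"tz":0.5,"turn":0},{"tx":1,"ty":0,"tz":1,"turn":0},{"tx":0.25,"ty":0,"tz":1,"turn":0},{"tx":0,"ty":0,"tz":0.7,"turn":0},{"tx":0,"ty":0,"tz":0.4,"turn":0},{"tx":0,"ty":0,"tz":0,"turn":0},{"tx":0,"ty":0,"tz":0,"turn":0}]'
python3 -c "
from h import *
go(.5235,-.0065,.0713,1.5708)"
```

```text
time_s: 12.8
tcp_pos: [0.5269, -0.1029, 0.1883]
tool_rot: [-0.001, 0.708, 0.706, -0.001]
wrist_force: [1.3, 0.3, -1.8]
gripper_width: 0.455
time_s: 13.6
tcp_pos: [0.5224, -0.0068, 0.0816]
tool_rot: [-0.0, 0.707, 0.707, 0.0]
wrist_force: [0.1, 0.1, -1.2]
gripper_width: 0.457
t 13.6 tcp [ 0.5224 -0.0068  0.0816] yaw 1.57 need tx 0.01 ty 0.04 tz 0.34 turn -0.001 w 0.457 F [ 0.1  0.1 -1.2]
```

```bash
python3 -m pendant '[{"tx":0,"ty":0,"tz":0.2,"turn":0},{"tx":0,"ty":0,"tz":0.14,"turn":0},{"tx":0,"ty":0,"tz":0,"turn":0},{"tx":0,"ty":0,"tz":0,"turn":0}]'
python3 -m pendant '[{"tx":0,"ty":0,"tz":0,"turn":0},{"tx":0,"ty":0,"tz":0,"turn":0},{"tx":0,"ty":0,"tz":0,"turn":0},{"tx":0,"ty":0,"tz":0,"turn":0},{"tx":0,"ty":0,"tz":-0.5,"turn":0},{"tx":0,"ty":0,"tz":-1,"turn":0},{"tx":0,"ty":0,"tz":-1,"turn":0},{"tx":0,"ty":0,"tz":-1,"turn":0}]' 0
python3 -c "
from h import *
go(.582,.324,.12,1.128)"
```

```text
time_s: 14.0
tcp_pos: [0.5229, -0.007, 0.0716]
tool_rot: [0.001, 0.707, 0.707, 0.0]
wrist_force: [-0.1, -0.6, 1.2]
gripper_width: 0.453
time_s: 14.8
tcp_pos: [0.5218, -0.0061, 0.178]
tool_rot: [-0.0, 0.706, 0.708, -0.0]
wrist_force: [0.0, -1.0, -0.5]
gripper_width: 1.002
t 14.8 tcp [ 0.5218 -0.0061  0.178 ] yaw 1.573 need tx 11.00 ty 2.03 tz 1.93 turn 0.445 w 1.002 F [ 0.  -1.  -0.5]
```

```bash
python3 -m pendant '[{"tx":1,"ty":0.2,"tz":0,"turn":0},{"tx":1,"ty":0.2,"tz":0,"turn":0},{"tx":1,"ty":0.2,"tz":0,"turn":0},{"tx":1,"ty":0.2,"tz":0,"turn":0},{"tx":1,"ty":0.2,"tz":0,"turn":0},{"tx":1,"ty":0.2,"tz":0,"turn":0},{"tx":1,"ty":0.2,"tz":0,"turn":0},{"tx":1,"ty":0.2,"tz":0,"turn":0}]'
python3 -m pendant '[{"tx":1,"ty":0.2,"tz":0,"turn":0},{"tx":1,"ty":0.2,"tz":0,"turn":0},{"tx":1,"ty":0,"tz":0,"turn":0},{"tx":0,"ty":0,"tz":0.6,"turn":0.148},{"tx":0,"ty":0,"tz":0.6,"turn":0.148},{"tx":0,"ty":0,"tz":0.6,"turn":0.148},{"tx":0,"ty":0,"tz":0,"turn":0},{"tx":0,"ty":0,"tz":0,"turn":0}]'
python3 -c "
from h import *
a=r.read_camera('top')[100:280,200:480,::-1]
go(.582,.324,.008,1.128);print(np.round(r.read_state()['q'],2))
cv2.imwrite('pics/t6.png',cv2.resize(a,None,fx=2.8,fy=2.8))"
```

```text
time_s: 15.6
tcp_pos: [0.5698, 0.2348, 0.1772]
tool_rot: [-0.0, 0.707, 0.708, 0.0]
wrist_force: [0.7, 0.4, 0.4]
gripper_width: 1.0
time_s: 16.4
tcp_pos: [0.5817, 0.3237, 0.123]
tool_rot: [-0.0, 0.844, 0.536, -0.0]
wrist_force: [0.3, 0.5, 0.5]
gripper_width: 1.001
t 16.45 tcp [0.5821 0.324  0.1236] yaw 1.132 need tx -0.00 ty -0.00 tz 3.85 turn 0.004 w 1.0 F [0.3 0.6 1.2]
[-0.08  0.71 -0.69  1.59  0.51  1.03 -1.36]
```

View pics/t6.png

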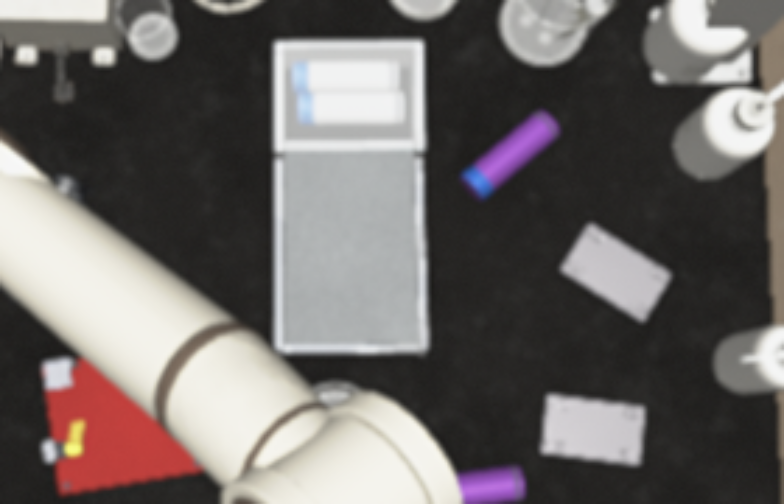

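Both round cans are in the bay, at (345,77) and (350,108). Gripping the third.

```bash
python3 -m pendant '[{"tx":0,"ty":0,"tz":1,"turn":0},{"tx":0,"ty":0,"tz":1,"turn":0},{"tx":0,"ty":0,"tz":1,"turn":0},{"tx":0,"ty":0,"tz":0.6,"turn":0},{"tx":0,"ty":0,"tz":0.2,"turn":0},{"tx":0,"ty":0,"tz":0.03,"turn":0},{"tx":0,"ty":0,"tz":0,"turn":0}]'
python3 -m pendant '[{"tx":0,"ty":0,"tz":0,"turn":0},{"tx":0,"ty":0,"tz":0,"turn":0},{"tx":0,"ty":0,"tz":0,"turn":0},{"tx":0,"ty":0,"tz":0,"turn":0},{"tx":0,"ty":0,"tz":0,"turn":0},{"tx":0,"ty":0,"tz":0,"turn":0},{"tx":0,"ty":0,"tz":0,"turn":0},{"tx":0,"ty":0,"tz":0,"turn":0}]' 255 40
python3 -m pendant '[{"tx":0,"ty":0,"tz":-1,"turn":0},{"tx":0,"ty":0,"tz":-1,"turn":0},{"tx":0,"ty":0,"tz":-1,"turn":0},{"tx":0,"ty":0,"tz":-1,"turn":-0.148},{"tx":0,"ty":0,"tz":-1,"turn":-0.148},{"tx":0,"ty":0,"tz":-1,"turn":-0.148},{"tx":0,"ty":0,"tz":0,"turn":0},{"tx":0,"ty":0,"tz":0,"turn":0}]'
python3 -c "
from h import *
go(.520,-.0065,.19,1.5708)"
```

```text
time_s: 17.15
tcp_pos: [0.5828, 0.3244, 0.0087]
tool_rot: [-0.0, 0.845, 0.535, 0.001]
wrist_force: [-0.2, 0.4, 0.5]
gripper_width: 0.995
time_s: 17.95
tcp_pos: [0.5821, 0.3239, 0.0082]
tool_rot: [0.0, 0.845, 0.534, 0.0]
wrist_force: [-1.1, -0.7, 6.0]
gripper_width: 0.461
time_s: 18.75
tcp_pos: [0.582, 0.3232, 0.1872]
tool_rot: [0.0, 0.707, 0.707, 0.0]
wrist_force: [-0.7, -0.5, -2.1]
gripper_width: 0.459
t 18.75 tcp [0.582  0.3232 0.1872] yaw 1.57 need tx -10.99 ty -2.05 tz -0.09 turn -0.001 w 0.459 F [-0.7 -0.5 -2.1]
```

```bash
python3 -m pendant '[{"tx":-1,"ty":-0.2,"tz":0,"turn":0},{"tx":-1,"ty":-0.2,"tz":0,"turn":0},{"tx":-1,"ty":-0.2,"tz":0,"turn":0},{"tx":-1,"ty":-0.2,"tz":0,"turn":0},{"tx":-1,"ty":-0.2,"tz":0,"turn":0},{"tx":-1,"ty":-0.2,"tz":0,"turn":0},{"tx":-1,"ty":-0.2,"tz":0,"turn":0},{"tx":-1,"ty":-0.2,"tz":0,"turn":0}]'
python3 -m pendant '[{"tx":-1,"ty":-0.2,"tz":0,"turn":0},{"tx":-1,"ty":-0.15,"tz":0.5,"turn":0},{"tx":-1,"ty":0,"tz":1,"turn":0},{"tx":0,"ty":0,"tz":1,"turn":0},{"tx":0,"ty":0,"tz":0.7,"turn":0},{"tx":0,"ty":0,"tz":0.4,"turn":0},{"tx":0,"ty":0,"tz":0,"turn":0},{"tx":0,"ty":0,"tz":0,"turn":0}]'
python3 -c "
from h import *
go(.5235,-.0065,.0700,1.5708)"
```

```text
time_s: 19.55
tcp_pos: [0.5324, 0.0817, 0.1853]
tool_rot: [-0.001, 0.708, 0.707, -0.001]
wrist_force: [1.1, -1.2, -1.7]
gripper_width: 0.464
time_s: 20.35
tcp_pos: [0.5237, -0.0059, 0.0792]
tool_rot: [-0.0, 0.707, 0.708, 0.0]
wrist_force: [0.5, 0.0, -1.1]
gripper_width: 0.464
t 20.35 tcp [ 0.5237 -0.0059  0.0792] yaw 1.572 need tx -0.02 ty -0.01 tz 0.31 turn 0.001 w 0.464 F [ 0.5  0.  -1.1]
```

```bash
python3 -m pendant '[{"tx":0,"ty":0,"tz":0.2,"turn":0},{"tx":0,"ty":0,"tz":0.11,"turn":0},{"tx":0,"ty":0,"tz":0,"turn":0},{"tx":0,"ty":0,"tz":0,"turn":0}]'
python3 -m pendant '[{"tx":0,"ty":0,"tz":0,"turn":0},{"tx":0,"ty":0,"tz":0,"turn":0},{"tx":0,"ty":0,"tz":0,"turn":0},{"tx":0,"ty":0,"tz":0,"turn":0},{"tx":0,"ty":0,"tz":-0.5,"turn":0},{"tx":0,"ty":0,"tz":-1,"turn":0},{"tx":0,"ty":0,"tz":-1,"turn":0},{"tx":0,"ty":0,"tz":-1,"turn":0}]' 0
python3 -m pendant '[{"tx":0,"ty":0,"tz":0,"turn":0},{"tx":0,"ty":0,"tz":0,"turn":0},{"tx":0,"ty":0,"tz":0,"turn":0},{"tx":0,"ty":0,"tz":0,"turn":0},{"tx":0,"ty":0,"tz":0,"turn":0},{"tx":0,"ty":0,"tz":0,"turn":0},{"tx":0,"ty":0,"tz":0,"turn":0},{"tx":0,"ty":0,"tz":0,"turn":0}]'
python3 -m pendant '[{"tx":0,"ty":0,"tz":0,"turn":0},{"tx":0,"ty":0,"tz":0,"turn":0},{"tx":0,"ty":0,"tz":0,"turn":0},{"tx":0,"ty":0,"tz":0,"turn":0},{"tx":0,"ty":0,"tz":0,"turn":0},{"tx":0,"ty":0,"tz":0,"turn":0},{"tx":0,"ty":0,"tz":0,"turn":0},{"tx":0,"ty":0,"tz":0,"turn":0}]'
python3 -c "
from h import *
a=r.read_camera('side')[140:260,210:370,::-1]
go(.5235,-.0065,.0700,1.5708)
cv2.imwrite('pics/s7.png',cv2.resize(a,None,fx=4,fy=4))"
```

```text
time_s: 20.75
tcp_pos: [0.5248, -0.0063, 0.0715]
tool_rot: [0.001, 0.707, 0.707, 0.001]
wrist_force: [-2.3, 0.4, 8.8]
gripper_width: 0.462
time_s: 21.55
tcp_pos: [0.5234, -0.0061, 0.1768]
tool_rot: [-0.0, 0.706, 0.708, 0.0]
wrist_force: [-0.0, -0.4, -1.0]
gripper_width: 0.998
time_s: 22.35
tcp_pos: [0.5236, -0.0064, 0.1748]
tool_rot: [-0.0, 0.707, 0.708, -0.0]
wrist_force: [0.6, 0.3, 0.6]
gripper_width: 1.001
time_s: 23.15
tcp_pos: [0.5237, -0.0065, 0.1749]
tool_rot: [-0.0, 0.707, 0.707, 0.0]
wrist_force: [0.6, 0.1, -0.4]
gripper_width: 0.998
t 23.2 tcp [ 0.5237 -0.0066  0.1749] yaw 1.572 need tx 0.00 ty -0.01 tz 3.50 turn 0.001 w 0.999 F [ 0.4 -0.2 -0.3]
```

View pics/s7.png

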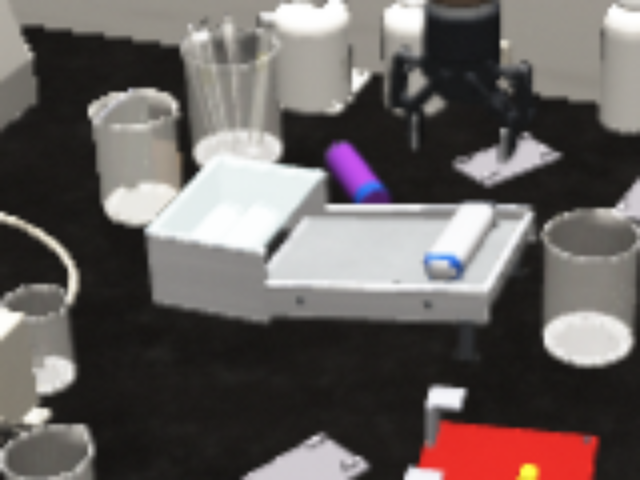

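The third can stays on the upper ramp, with its flat end face at (445,265), and sat untouched for more than 1.5 s. Re-gripping it for the rack.

```bash
python3 -m pendant '[{"tx":0,"ty":0,"tz":1,"turn":0},{"tx":0,"ty":0,"tz":1,"turn":0},{"tx":0,"ty":0,"tz":0.8,"turn":0},{"tx":0,"ty":0,"tz":0.5,"turn":0},{"tx":0,"ty":0,"tz":0.15,"turn":0},{"tx":0,"ty":0,"tz":0,"turn":0}]'
python3 -m pendant '[{"tx":0,"ty":0,"tz":0,"turn":0},{"tx":0,"ty":0,"tz":0,"turn":0},{"tx":0,"ty":0,"tz":0,"turn":0},{"tx":0,"ty":0,"tz":0,"turn":0},{"tx":0,"ty":0,"tz":0,"turn":0},{"tx":0,"ty":0,"tz":0,"turn":0},{"tx":0,"ty":0,"tz":0,"turn":0},{"tx":0,"ty":0,"tz":0,"turn":0}]' 255 40
python3 -m pendant '[{"tx":0,"ty":0,"tz":-0.7,"turn":0},{"tx":0,"ty":0,"tz":-1,"turn":0},{"tx":0,"ty":0,"tz":-1,"turn":0},{"tx":0,"ty":0,"tz":-1,"turn":0},{"tx":0,"ty":0,"tz":-0.5,"turn":0},{"tx":0,"ty":0,"tz":0,"turn":0}]'
python3 -c "
from h import *
go(.331,.259,.19,1.733)"
```

```text
time_s: 23.8
tcp_pos: [0.5237, -0.0063, 0.0713]
tool_rot: [-0.0, 0.707, 0.708, -0.0]
wrist_force: [0.0, -0.0, 0.4]
gripper_width: 1.006
time_s: 24.6
tcp_pos: [0.5254, -0.0066, 0.0731]
tool_rot: [0.001, 0.707, 0.707, 0.001]
wrist_force: [0.0, 0.5, 7.7]
gripper_width: 0.488
time_s: 25.2
tcp_pos: [0.5251, -0.0066, 0.1994]
tool_rot: [0.002, 0.707, 0.707, 0.001]
wrist_force: [-0.0, -0.4, -1.6]
gripper_width: 0.484
t 25.2 tcp [ 0.5251 -0.0066  0.1994] yaw 1.571 need tx 8.86 ty -6.46 tz 0.31 turn -0.162 w 0.484 F [-0.  -0.4 -1.6]
```

```bash
python3 -m pendant '[{"tx":1,"ty":0,"tz":0,"turn":0},{"tx":1,"ty":0,"tz":0,"turn":0},{"tx":1,"ty":-0.8,"tz":0,"turn":0},{"tx":1,"ty":-0.8,"tz":0,"turn":0},{"tx":1,"ty":-0.8,"tz":0,"turn":0},{"tx":1,"ty":-0.8,"tz":0,"turn":0},{"tx":1,"ty":-0.8,"tz":0,"turn":0},{"tx":1,"ty":-0.8,"tz":0,"turn":0}]'
python3 -m pendant '[{"tx":0.8,"ty":-0.8,"tz":0,"turn":0},{"tx":0,"ty":-0.8,"tz":0,"turn":0},{"tx":0,"ty":0,"tz":0.6,"turn":-0.081},{"tx":0,"ty":0,"tz":1,"turn":-0.081},{"tx":0,"ty":0,"tz":1,"turn":0},{"tx":0,"ty":0,"tz":0,"turn":0},{"tx":0,"ty":0,"tz":0,"turn":0}]'
python3 -c "
from h import *
go(.331,.259,.013,1.733);print(np.round(r.read_state()['q'],2))"
```

```text
time_s: 26.0
tcp_pos: [0.3775, 0.2334, 0.196]
tool_rot: [-0.0, 0.707, 0.707, -0.001]
wrist_force: [0.3, 0.3, -1.2]
gripper_width: 0.477
time_s: 26.7
tcp_pos: [0.3302, 0.2571, 0.1188]
tool_rot: [-0.001, 0.647, 0.763, -0.001]
wrist_force: [-0.0, 0.3, -1.3]
gripper_width: 0.481
t 26.7 tcp [0.3302 0.2571 0.1188] yaw 1.735 need tx 0.06 ty 0.04 tz 3.53 turn 0.002 w 0.481 F [-0.   0.3 -1.3]
[ 0.14  0.4  -1.    2.19  0.47  0.79 -1.  ]
```

```bash
python3 -m pendant '[{"tx":0.06,"ty":0,"tz":1,"turn":0},{"tx":0,"ty":0,"tz":1,"turn":0},{"tx":0,"ty":0,"tz":0.8,"turn":0},{"tx":0,"ty":0,"tz":0.4,"turn":0},{"tx":0,"ty":0,"tz":0.2,"turn":0},{"tx":0,"ty":0,"tz":0.1,"turn":0},{"tx":0,"ty":0,"tz":0,"turn":0}]'
python3 -c "
from h import *
a=r.read_camera('side')[210:310,270:400,::-1]
go(.331,.259,.010,1.733)
cv2.imwrite('pics/s8.png',cv2.resize(a,None,fx=5,fy=5))"
```

```text
time_s: 27.4
tcp_pos: [0.332, 0.2597, 0.0153]
tool_rot: [0.0, 0.647, 0.762, 0.001]
wrist_force: [0.1, -0.5, -1.5]
gripper_width: 0.48
t 27.45 tcp [0.332  0.2596 0.0153] yaw 1.734 need tx -0.01 ty -0.04 tz 0.18 turn 0.001 w 0.479 F [ 0.2 -0.2 -1.5]
```

View pics/s8.png

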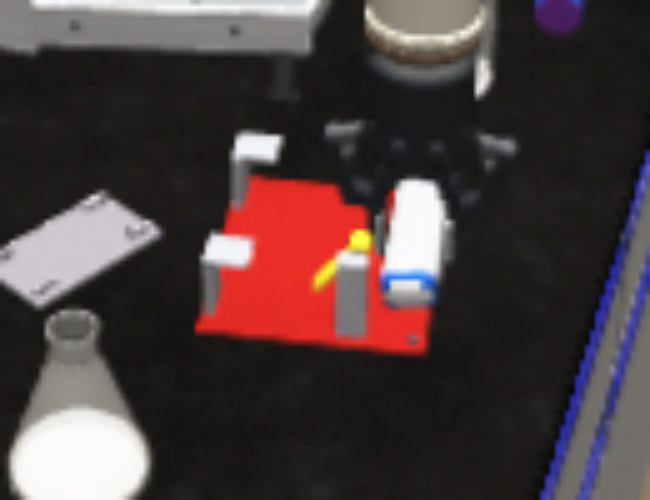

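The can is held in front of the catch, with the can at (412,240) and the catch and its post at (340,270), parallel to the rack. I've used all 12 pictures and will rely on numbers from here. Setting it flat and re-gripping it square.

```bash
python3 -m pendant '[{"tx":0,"ty":0,"tz":0.1,"turn":0},{"tx":0,"ty":0,"tz":0.07,"turn":0},{"tx":0,"ty":0,"tz":0,"turn":0}]'
python3 -m pendant '[{"tx":0,"ty":0,"tz":0,"turn":0},{"tx":0,"ty":0,"tz":0,"turn":0},{"tx":0,"ty":0,"tz":0,"turn":0},{"tx":0,"ty":0,"tz":0,"turn":0},{"tx":0,"ty":0,"tz":0,"turn":0},{"tx":0,"ty":0,"tz":0,"turn":0}]' 0
python3 -c "
from h import *
go(.4393,.2765,.010,1.733)"
```

```text
time_s: 27.75
tcp_pos: [0.3313, 0.2596, 0.0103]
tool_rot: [0.0, 0.647, 0.762, 0.001]
wrist_force: [-3.1, -0.5, 5.8]
gripper_width: 0.463
time_s: 28.35
tcp_pos: [0.3311, 0.259, 0.0093]
tool_rot: [-0.0, 0.647, 0.762, -0.0]
wrist_force: [0.6, -0.6, 0.3]
gripper_width: 1.001
t 28.35 tcp [0.3311 0.259  0.0093] yaw 1.734 need tx -0.01 ty 3.65 tz -0.02 turn 0.001 w 1.001 F [ 0.6 -0.6  0.3]
```

```bash
python3 -m pendant '[{"tx":0,"ty":0,"tz":0,"turn":0},{"tx":0,"ty":0,"tz":0,"turn":0},{"tx":0,"ty":0,"tz":0,"turn":0},{"tx":0,"ty":0,"tz":0,"turn":0},{"tx":0,"ty":0,"tz":0,"turn":0},{"tx":0,"ty":0,"tz":0,"turn":0},{"tx":0,"ty":0,"tz":0,"turn":0},{"tx":0,"ty":0,"tz":0,"turn":0}]' 255 40
python3 -m pendant '[{"tx":0,"ty":0.2,"tz":0,"turn":0},{"tx":0,"ty":0.3,"tz":0,"turn":0},{"tx":0,"ty":0.3,"tz":0,"turn":0},{"tx":0,"ty":0.3,"tz":0,"turn":0},{"tx":0,"ty":0.3,"tz":0,"turn":0},{"tx":0,"ty":0,"tz":0,"turn":0}]'
python3 -c "
from h import *
go(.4393,.2765,.010,1.733)"
```

```text
time_s: 29.15
tcp_pos: [0.3311, 0.2591, 0.0094]
tool_rot: [0.0, 0.647, 0.762, 0.0]
wrist_force: [-1.4, -0.3, 4.4]
gripper_width: 0.463
time_s: 29.75
tcp_pos: [0.3717, 0.2663, 0.0094]
tool_rot: [-0.0, 0.647, 0.763, -0.0]
wrist_force: [-3.6, -0.1, 8.0]
gripper_width: 0.462
t 29.75 tcp [0.3717 0.2663 0.0094] yaw 1.735 need tx -0.03 ty 2.28 tz -0.02 turn 0.002 w 0.462 F [-3.6 -0.1  8. ]
```

Forces are small. Continuing the slide.

```bash
python3 -m pendant '[{"tx":0,"ty":0.3,"tz":0,"turn":0},{"tx":0,"ty":0.3,"tz":0,"turn":0},{"tx":0,"ty":0.3,"tz":0,"turn":0},{"tx":0,"ty":0.3,"tz":0,"turn":0},{"tx":0,"ty":0.3,"tz":0,"turn":0},{"tx":0,"ty":0.3,"tz":0,"turn":0},{"tx":0,"ty":0.3,"tz":0,"turn":0},{"tx":0,"ty":0,"tz":0,"turn":0}]'
python3 -m pendant '[{"tx":0,"ty":0.1,"tz":0,"turn":0},{"tx":0,"ty":0.1,"tz":0,"turn":0},{"tx":0,"ty":0,"tz":0,"turn":0}]'
python3 - <<'E'
from h import *
go(.4393,.2765,.010,1.733)
for c in('top','side'):
    a=cv2.cvtColor(r.read_camera(c),cv2.COLOR_RGB2HSV); H,S,V=cv2.split(a)
    m=np.argwhere((H>20)&(H<35)&(S>120)&(V>90))
    uv0=w2p('side' if c=='side' else 'top',[.375,.318,.045])[0]
    m=m[np.hypot(m[:,1]-uv0[0],m[:,0]-uv0[1])<20]; print(c,len(m),m.mean(0) if len(m) else None, m.min(0),m.max(0))
    b=cv2.cvtColor(cv2.imread(f'pics/{c}0.png'),cv2.COLOR_BGR2HSV);H,S,V=cv2.split(b)
    m=np.argwhere((H>20)&(H<35)&(S>120)&(V>90)); m=m[np.hypot(m[:,1]-uv0[0],m[:,0]-uv0[1])<20];print(' start',len(m),m.mean(0),m.min(0),m.max(0))
E
```

```text
time_s: 30.55
tcp_pos: [0.4345, 0.2767, 0.0095]
tool_rot: [-0.0, 0.647, 0.762, 0.0]
wrist_force: [-1.4, 0.6, 5.2]
gripper_width: 0.46
time_s: 30.85
tcp_pos: [0.4379, 0.2773, 0.0095]
tool_rot: [-0.001, 0.647, 0.763, -0.001]
wrist_force: [-9.2, -1.6, 14.4]
gripper_width: 0.461
t 30.85 tcp [0.4379 0.2773 0.0095] yaw 1.735 need tx -0.03 ty 0.04 tz -0.02 turn 0.002 w 0.461 F [-9.2 -1.6 14.4]
top 34 [257.73529412 226.17647059] [253 223] [262 228]
 start 43 [256.51162791 226.48837209] [251 223] [262 229]
side 26 [260.84615385 338.26923077] [256 333] [267 343]
 start 26 [260.84615385 338.26923077] [256 333] [267 343]
```

The side view shows the yellow catch back at its hanging position, with the same pixels as at the start. Releasing and retreating upward.

```bash
python3 -m pendant '[{"tx":0,"ty":0,"tz":0,"turn":0},{"tx":0,"ty":0,"tz":0,"turn":0},{"tx":0,"ty":0,"tz":0,"turn":0},{"tx":0,"ty":0,"tz":0,"turn":0},{"tx":0,"ty":0,"tz":0,"turn":0},{"tx":0,"ty":0,"tz":0,"turn":0}]' 0
python3 -m pendant '[{"tx":0,"ty":0,"tz":-0.3,"turn":0},{"tx":0,"ty":0,"tz":-0.6,"turn":0},{"tx":0,"ty":0,"tz":-1,"turn":0},{"tx":0,"ty":0,"tz":-1,"turn":0},{"tx":0,"ty":0,"tz":-1,"turn":0},{"tx":0,"ty":0,"tz":-1,"turn":0},{"tx":0,"ty":0,"tz":-1,"turn":0},{"tx":0,"ty":0,"tz":-1,"turn":0}]'
python3 -m pendant '[{"tx":-1,"ty":0.5,"tz":0,"turn":0},{"tx":-1,"ty":0.5,"tz":0,"turn":0},{"tx":-1,"ty":0.5,"tz":0,"turn":0},{"tx":-1,"ty":0.5,"tz":0,"turn":0},{"tx":-1,"ty":0.5,"tz":0,"turn":0},{"tx":-1,"ty":0.5,"tz":0,"turn":0},{"tx":-1,"ty":0.5,"tz":0,"turn":0},{"tx":-1,"ty":0.5,"tz":0,"turn":0}]'
python3 - <<'E'
from h import *
go(.4393,.2765,.010,1.733)
for c in('top','side'):
    rgb=r.read_camera(c); cv2.imwrite(f'pics/{c}9.png',rgb[:,:,::-1])
    a=cv2.cvtColor(rgb,cv2.COLOR_RGB2HSV); H,S,V=cv2.split(a)
    uv0=w2p(c,[.375,.318,.045])[0]
    m=np.argwhere((H>20)&(H<35)&(S>120)&(V>90)); m=m[np.hypot(m[:,1]-uv0[0],m[:,0]-uv0[1])<20]; print(c,'catch',len(m),m.mean(0),m.min(0),m.max(0))
    bl=((H>100)&(H<122)&(S>110)&(V>60)).astype(np.uint8); n,l,st,ce=cv2.connectedComponentsWithStats(bl)
    for i in range(1,n):
        if st[i,4]>5 : print(' blue',st[i,4],ce[i].round(1),p2w(c,*ce[i],.024).round(3))
    for n in('can_a_mid','beaker_250_mid','conical_flask_mid','wash_bottle_mid'):
        for d in r.outline_of(c,n): print(n,round(d['conf'],2),np.round(d['xy']),d['mask'].sum())
p=.387,.268,.162
C,S_=np.cos(p[2]),np.sin(p[2])
print('pred cap band',w2p('top',[p[0]+C*.052-S_*.055,p[1]+S_*.052+C*.055,.024]), w2p('side',[p[0]+C*.052-S_*.055,p[1]+S_*.052+C*.055,.024]))
E
```

```text
time_s: 31.55
tcp_pos: [0.4407, 0.277, 0.0093]
tool_rot: [0.0, 0.647, 0.762, 0.0]
wrist_force: [0.3, -0.3, 0.4]
gripper_width: 0.999
time_s: 32.35
tcp_pos: [0.4402, 0.2771, 0.2181]
tool_rot: [0.0, 0.647, 0.763, 0.0]
wrist_force: [-0.4, 0.2, -1.1]
gripper_width: 1.0
time_s: 33.15
tcp_pos: [0.5985, 0.0586, 0.217]
tool_rot: [0.0, 0.647, 0.762, 0.0]
wrist_force: [0.3, 0.1, 0.2]
gripper_width: 1.003
t 33.15 tcp [0.5985 0.0586 0.217 ] yaw 1.734 need tx 8.03 ty -4.05 tz 6.90 turn 0.001 w 1.003 F [0.3 0.1 0.2]
top catch 46 [256.80434783 226.43478261] [251 223] [262 229]
 blue 73 [370.2 164.7] [ 0.686 -0.167  0.024]
 blue 58 [349.5 278.4] [ 0.295 -0.091  0.024]
beaker_250_mid 0.72 [330. 141.] 2113
beaker_250_mid 0.64 [320. 252.] 800
conical_flask_mid 0.81 [172. 221.] 549
wash_bottle_mid 0.82 [473. 229.] 763
side catch 26 [260.84615385 338.26923077] [256 333] [267 343]
 blue 20 [301.2 187.5] [ 0.697 -0.173  0.024]
 blue 370 [386.4 284. ] [0.19  0.356 0.024]
 blue 25 [381.7 208.4] [ 0.303 -0.108  0.024]
 blue 98 [400.1 260.6] [0.169 0.219 0.024]
 blue 15 [323.2 263.4] [0.423 0.322 0.024]
 blue 222 [374.7 349.8] [0.168 0.633 0.024]
 blue 82 [355.7 384.8] [0.189 0.758 0.024]
 blue 108 [634.7 391.3] [-0.473  0.548  0.024]
can_a_mid 0.56 [336. 266.] 1302
beaker_250_mid 0.66 [357. 208.] 839
conical_flask_mid 0.83 [285. 296.] 833
wash_bottle_mid 0.81 [367. 155.] 478
wash_bottle_mid 0.3 [289. 204.] 2976
pred cap band [[225.56656562 238.18277843]] [[320.68981628 264.58869853]]
```

```bash
python3 -m pendant '[{"tx":-1,"ty":-0.2,"tz":0,"turn":0},{"tx":-1,"ty":-0.2,"tz":0,"turn":0},{"tx":-1,"ty":-0.2,"tz":0,"turn":0},{"tx":-1,"ty":-0.2,"tz":0,"turn":0},{"tx":-1,"ty":-0.2,"tz":0,"turn":0},{"tx":-1,"ty":-0.2,"tz":0,"turn":0},{"tx":0,"ty":0,"tz":0,"turn":0},{"tx":0,"ty":0,"tz":0,"turn":0}]'
python3 - <<'E'
from h import *
go(.5,-.1,.2)
im=r.read_camera('top')[:,:,::-1].copy(); cv2.imwrite('pics/top10.png',im); a=cv2.imread('pics/top0.png')
def reg(n,u,v,s=24):
    x=im[v-s:v+s,u-s:u+s].astype(int);y=a[v-s:v+s,u-s:u+s].astype(int); print(n,'changed px',(abs(x-y).max(2)>50).sum())
reg('flask',172,217);reg('beaker',320,253);reg('purple near',367,275,20);reg('purple far',382,154,20);reg('wash',474,228);reg('catch',227,257,7)
d=np.abs(im.astype(int)-a).max(2)>50; d=d[225:275,205:280]; w=np.argwhere(d)
rc=cv2.minAreaRect((w[:,::-1]+[205,225]).astype(np.float32)); print('rack change',len(w),rc)
q=np.array([p2w('top',*p,.027) for p in cv2.boxPoints(rc)]); R2=np.array([[np.cos(.162),np.sin(.162)],[-np.sin(.162),np.cos(.162)]])
print('in rack frame',np.round((q[:,:2]-[.387,.268])@R2.T,3).tolist())
for t in ('can_a_mid',):
    for o in r.outline_of('top',t): print(round(o['conf'],2),o['xy'].round() if hasattr(o['xy'],'round') else o['xy'])
g=im[115:152,300:352].astype(int)-a[115:152,300:352]; print('bay changed px',(abs(g).max(2)>25).sum())
E
```

```text
time_s: 34.45
tcp_pos: [0.5915, -0.1241, 0.2163]
tool_rot: [-0.0, 0.648, 0.762, 0.0]
wrist_force: [0.3, 1.0, 0.1]
gripper_width: 1.001
t 34.45 tcp [ 0.5915 -0.1241  0.2163] yaw 1.732 need tx 1.28 ty -2.88 tz 0.54 turn 0.000 w 1.001 F [0.3 1.  0.1]
flask changed px 0
beaker changed px 0
purple near changed px 0
purple far changed px 1508
wash changed px 0
catch changed px 0
rack change 429 ((242.79730224609375, 235.2837677001953), (12.658721923828125, 38.63376235961914), 80.53767395019531)
in rack frame [[0.073, 0.061], [0.074, -0.07], [0.031, -0.071], [0.03, 0.06]]
bay changed px 773
```

The can spans rack x 30–73 mm, so its centre is about 52 mm, and y is −71 to +60 mm. The catch, flask, beaker, wash bottle and near purple can are unchanged. The far purple can is only hidden by the arm, and its cap was at unchanged pixels in the previous check. Handing in.

```bash
python3 -c "
from bench import r
print(r.finish_job())"
```

```text
the job is handed in; nothing more can be done
None
```

The job is done and handed in at about 34.5 s of the 72 s limit. The two round canisters rolled down into the bay. The crushed one stayed on the ramp, untouched for over 1.5 s, and is now in the red rack behind the closed catch.

**Rack:** I set the crushed canister flat in front of the catch, re-gripped it and slid it in along the plate. The last pictures put its centre at about rack x = 52 mm, y = −5 mm. The catch's pixels match their hanging position from the start. I did not measure the catch while it was lifted; that it lifted follows from the canister passing under it.

**Bystanders:** The beaker, flask, wash bottle and the nearer purple can show no changed pixels. The arm hid the farther purple can in the last picture, but one picture earlier its cap was at its original pixels.

**Forces:** The highest wrist force I saw in the end-of-move readings was about 17 N, at the end of the slide.

**Check that disagreed:** The cap position from the side camera came out about 8 mm short of the expected spot. I trust the top-camera fit and the dropped catch instead.

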